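# Dip the oil gauge rod and present it level

## Robot

A 6-joint arm with a two-finger parallel gripper is mounted at the origin on the work surface. World frame = base frame: x ahead of the robot, y to its left, z up, the work surface at z = 0. Lengths are in m, angles in degrees, forces in N, time in s.
With the tool pointing down it reaches from about 0.35 to 1 m from the base axis. Payload 7.1 kg.
Tool frame: the origin (TCP) lies midway between the tips of the shut fingers; the grasp point (between the pads) lies 19 mm behind it; z points along the fingers, x is the direction in which the jaws open and shut, and the axes are right-handed (so a half turn about z gives the same grasp; the last joint's range is limited). The gripper opens to 85 mm and grips with 20 to 120 N. Pads are 22 mm wide; open, the fingers measure 114 mm over their backs; the gripper's body (76 mm by 85 mm) begins 54 mm behind the grasp point. The pads swing forward as they close: fully open they stand 13 mm farther back than shut.
Start: joints at [-77.349, 24.242, 93.386, -0, 62.372, -1.089], TCP at [0.148, -0.607, 0.231] pointing down, gripper open.
Joint ranges: [-172.04, 172.04], [-51.8, 120.97], [4.93, 147.93], [-75.15, 255.16], [6.16, 154.13], [-145.62, 145.62]. Speed limits (degrees/s): [136.94, 136.94, 172.46, 180, 180, 180].

## Interface

Orientations are given as a 3x3 rotation matrix whose columns are the frame's x, y, z axes.
In Python, from plant import ctrl, grip, solver, grab_frame, camera_info, close_job, telemetry gives the robot as it stands. Calls block until the motion is done:
- ctrl.movep(position, orientation): joint-space move of the TCP to a pose.
- ctrl.move_l(position, rate=0.15, rot=None, contact_N=None): straight line of the TCP; rot=None keeps the orientation; rate is the mean speed in m/s. With contact_N (N) it stops when the force on the tool has changed by that much, and returns True; else False.
- ctrl.movej(angles): joint-space move.
- grip(opening, effort=None): opening from 0.0 (shut) to 1.0 (fully open); effort is the grip in N (None keeps the last); returns when the fingers have stopped.
- ctrl.sleep(seconds).
- solver.ik(position, orientation): joint angles nearest the present ones, or None.
- grab_frame(name): name is "scene" or "top" or "wrist"; returns (picture, depth): 384x512x3 uint8, red, green, blue; 384x512 float32, m along the optical axis (not along the pixel's ray), 0 where there is no reading.
- camera_info(name): a dict with "fx", "fy", "cx", "cy" (pixels), "eye" and "orientation" of the camera in the world; the wrist camera has in their place "tool_from_camera" (4x4, takes a point from camera to tool coordinates, whose origin is the TCP and whose axes are the tool frame's). Camera axes: x right, y up, looking along -z (the intrinsics and any distortion apply to the point x, -y, -z); pixel columns grow to the right and rows downward; lengths in m; the calibration is good to about 2 mm. A picture is of the moment at which its call begins: read the wrist's pose just before it. camera_info takes no time and is no camera call.
A pose or a line that the arm cannot do raises ctrl.MotionError and nothing moves.
- close_job(): hands the job in, once; it reports no verdict.
Readings, each from a call of its own:
- telemetry.get_time(): time.
- telemetry.get_q(): joint angles.
- telemetry.get_qvel(): joint speeds.
- telemetry.get_tau(): joint torques, N m.
- telemetry.get_tcp_pos(): TCP position.
- telemetry.get_ee_rot(): TCP orientation.
- telemetry.get_force(): force on the tool from outside, world axes, zero at the start.
- telemetry.get_moment(): the same for the moment, N m.
- telemetry.get_grip_width(): opening from 0.0 (shut) to 1.0 (fully open).
Only numpy, scipy, OpenCV 4.12 (cv2) and the standard library are available. Lean on these libraries where they do the work, as an engineer would, in place of code of your own. Each camera call takes 0.05 s, during which the arm holds its last target.

## Task

Check the oil of the clicking press's hydraulic power unit: lift the gauge rod by its handle off the free-spinning turntable without upsetting what else stands there or on the bench, push it tip first down the slanted gauge tube until its collar stops on the tube's mouth, then draw it right out again. Finish holding it still in the gripper, level, at least 20 cm above the bench and clear of everything, so that the oil mark near its tip can be read; do not put it down or let go, and never raise the tip above the handle, or the oil runs back and spoils the reading.

Things in the scene. Friction and masses are not known exactly. Their poses are not given: they have to be found in the camera images.
- gauge_grip (a point): Centre of the gauge rod's black handle, on its axis. The handle is 60 mm long, 16 x 16 mm in section. The rod's x axis runs along it from measuring tip to handle; y and z are square to the handle's flats. At the start the rod lies level on the turntable on its two hexagons, axis 15 mm above the cork, handle roughly to the robot's left (+y), tip to its right.
- gauge_collar (a point): Centre of the collar's stop face (the tip-side face), 38 mm from gauge_grip towards the tip; axes as gauge_grip.
- gauge_tip (a point): The rounded end of the gauge rod, 120 mm beyond the collar's stop face, axes as gauge_grip.
- gauge_rod: The whole gauge rod, same axes, origin at the collar's stop face. Handle between two steel hexagons, 30 mm across flats and 8 mm thick: collar (tip side) and end cap. From the collar runs a plain steel rod 7 mm thick, 120 mm long, with rounded tip and two dark rings near it. About 0.11 kg (varies); balances about 20 mm from the handle's centre towards the collar.
- guide_tube: Slanted steel gauge tube, fixed to the power unit. Origin: centre of its flared mouth's rim, 138 mm above the bench. x axis = tube axis pointing out of the mouth, 35 degrees above level, away from the tank, roughly to the robot's left (+y); y level. Bore 11 mm, flaring over the last 10 mm to 20 mm inside, 25 mm outside. 80 mm long, open into the hollow tank: all 120 mm of rod go in till the collar meets the rim.
- power_unit: Hydraulic power unit, fixed. Origin on the bench under the tube's mouth; x = the way the tube leans out. Grey tank at x -200 to -50 mm, y -65 to +175 (carrying bar to +205), lid at 125 mm; motor on it at y +54 to +178, x -171 to -62, top 232 mm; breather cap at x -165, y -35, top 159 mm; valve block, couplers and pressure gauge at y +75 to +155, reaching x +15, top 155 mm.
- turntable: Bench turntable, origin on the bench at its centre. On a fixed foot, a round wooden platter with cork top, 310 mm across, top 45 mm above the bench, turns freely on a bearing: an off-centre push sets it turning with all that lies on it.
- dye_jar_mid (a point): Small dye jar standing on the turntable, 48 mm across, 52 mm high; point at its middle; z axis up. Leave standing.
- iron_mid (a point): Steel pricking iron (square shank with a row of teeth) lying on the turntable, about 115 mm long and 10 mm thick; point at its middle. Leave on the turntable.
- cement_jar_mid (a point): Cement jar standing on the bench, 60 mm across, 75 mm high; point at its middle. Leave alone.
- finish_bottle_mid (a point): Bottle standing on the bench, 62 mm across, 150 mm high; point at its middle. Leave alone.
- mallet_head (a point): Mallet lying on the bench, white head 64 mm across, 85 mm long, handle 200 mm; point in the head's centre, x axis along the handle. Leave alone.
- round_knife_mid (a point): Round knife (half-moon blade, wooden handle) lying on the bench, 190 mm long; point where blade and ferrule meet. Leave alone.
There are look-alikes about, which are no part of the job. Several things have the shape of the gauge_rod; the one meant has the colours described above.

How it is judged:
By the outcome, as a careful person would: the job done as asked, in the order asked, and still so for the second after the job is handed in, while the arm keeps its last pose, push and grip.
It also fails if it takes over 61 s, if anything falls off the work surface, if the arm or the gripper's body presses on something with over 40 N, if the wrist force passes 120 N, or if a joint passes its speed limit or range.

## Working session

There is one attempt and no reset: what is moved stays moved. The work goes in short steps, each a Python script; the robot and the scene stay as the last script left them, time stands still between calls to the robot, and variables do not carry over. Pictures are saved under pics/ and viewed, and the job is handed in when it is done.

```bash
ls; mkdir -p pics; cat > h.py <<'E'
import numpy as np, cv2
from plant import ctrl, grip, solver, grab_frame, camera_info, close_job, telemetry
def snap(name,fn):
    T=None
    if name=="wrist":
        p=np.array(telemetry.get_tcp_pos());R=np.array(telemetry.get_ee_rot())
    im,d=grab_frame(name); ci=camera_info(name)
    C=np.eye(4)
    if name=="wrist":
        W=np.eye(4);W[:3,:3]=R;W[:3,3]=p; C=W@np.array(ci["tool_from_camera"])
    else:
        C[:3,:3]=np.array(ci["orientation"]);C[:3,3]=ci["eye"]
    cv2.imwrite(f"pics/{fn}.png",im[:,:,::-1])
    np.savez(f"pics/{fn}.npz",im=im,d=d,C=C,k=np.array([ci["fx"],ci["fy"],ci["cx"],ci["cy"]]))
    return im,d,C
def cloud(fn):
    z=np.load(f"pics/{fn}.npz");d=z["d"];fx,fy,cx,cy=z["k"];C=z["C"]
    v,u=np.mgrid[:d.shape[0],:d.shape[1]]
    P=np.stack([(u-cx)/fx*d,-(v-cy)/fy*d,-d],-1)
    W=P@C[:3,:3].T+C[:3,3]; W[d==0]=np.nan
    return z["im"],W
E
python3 - <<'E'
from h import *
for n in ["scene","top","wrist"]:
    im,d,C=snap(n,n+"0"); i=camera_info(n); print(i)
print(telemetry.get_time())
E
```

```text
pics
{'fx': 463.8647492309266, 'fy': 463.8647492309266, 'cx': 250.6305917250567, 'cy': 197.5264922662701, 'eye': array([ 1.09197899, -0.54717616,  1.14900735]), 'orientation': array([[ 0.6062232 , -0.63969364,  0.47253092],
       [ 0.7951531 ,  0.49873375, -0.34495826],
       [-0.01499952,  0.58485613,  0.81099835]])}
{'fx': 435.5269186616192, 'fy': 435.5269186616192, 'cx': 260.1922655957732, 'cy': 192.85235255025057, 'eye': array([ 0.20706256, -0.10239848,  1.64075975]), 'orientation': array([[ 1.52842593e-02,  9.80966524e-01, -1.93574458e-01],
       [-9.99882781e-01,  1.51698861e-02, -2.07319289e-03],
       [ 9.02769672e-04,  1.93583455e-01,  9.81083397e-01]])}
{'fx': 319.4035219439885, 'fy': 319.4035219439885, 'cx': 254.08860066124961, 'cy': 187.6692609291477, 'tool_from_camera': array([[ 9.99999572e-01,  9.29441892e-05, -9.20538458e-04,
         6.59463342e-04],
       [-1.94057823e-04, -9.51740609e-01, -3.06903527e-01,
        -7.87446520e-02],
       [-9.04638732e-04,  3.06903574e-01, -9.51740184e-01,
        -1.43646418e-01],
       [ 0.00000000e+00,  0.00000000e+00,  0.00000000e+00,
         1.00000000e+00]])}
0.15
```

View pics/scene0.png

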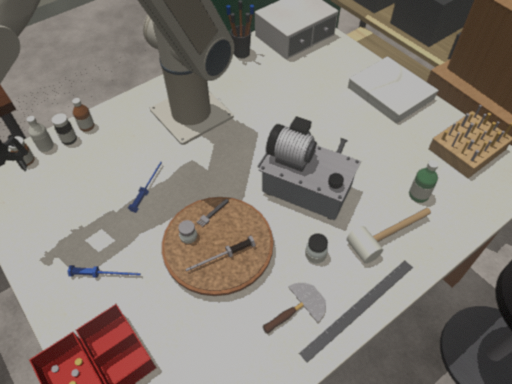

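View pics/top0.png

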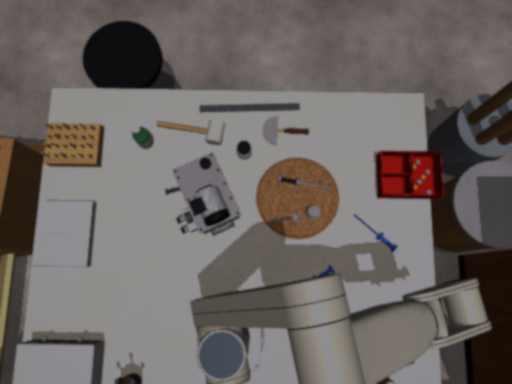

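View pics/wrist0.png

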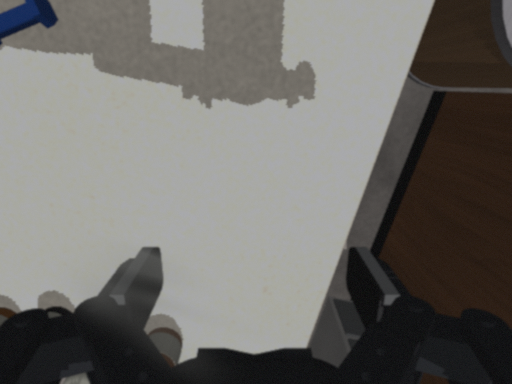

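The rod on the turntable, with its black handle at scene (238,247) and tip near (190,270), fits the description. The blue-handled ones at scene (145,185) and (100,272) are look-alikes. The gauge tube seems to be at scene (341,147) and top (170,190). I'll enlarge both to confirm.

```bash
python3 - <<'E'
from h import *
im,W=cloud("scene0"); a=im[185:305,150:290]; b=im[110:220,250:370]
def up(a,w=399,h=400): return cv2.resize(a,(w,h),interpolation=cv2.INTER_CUBIC)
cv2.imwrite("pics/crop0.png",np.hstack([up(a),up(b)])[:,:,::-1])
for u,v in [(238,247),(250,241),(228,251),(192,269),(217,245),(187,232),(341,147),(344,142),(336,158),(318,247),(425,183),(365,243),(303,303),(215,211)]:
    print(u,v,W[v,u].round(3))
im,T=cloud("top0")
for u,v in [(298,197),(289,181),(320,186),(170,190),(178,188),(313,212)]: print(u,v,T[v,u].round(3))
E
```

```text
238 247 [ 0.571 -0.213  0.069]
250 241 [ 0.574 -0.175  0.064]
228 251 [ 0.567 -0.242  0.074]
192 269 [ 0.539 -0.341  0.046]
217 245 [ 0.519 -0.247  0.045]
187 232 [ 0.465 -0.302  0.097]
341 147 [0.514 0.208 0.127]
344 142 [0.512 0.22  0.139]
336 158 [0.534 0.17  0.122]
318 247 [ 0.705 -0.048  0.076]
425 183 [0.741 0.328 0.09 ]
365 243 [0.768 0.066 0.062]
303 303 [ 0.78  -0.16   0.009]
215 211 [ 0.428 -0.19   0.052]
298 197 [ 0.508 -0.24   0.047]
289 181 [ 0.563 -0.205  0.07 ]
320 186 [ 0.546 -0.319  0.07 ]
170 190 [0.51  0.219 0.134]
178 188 [0.521 0.195 0.115]
313 212 [ 0.444 -0.289  0.1  ]
```

View pics/crop0.png

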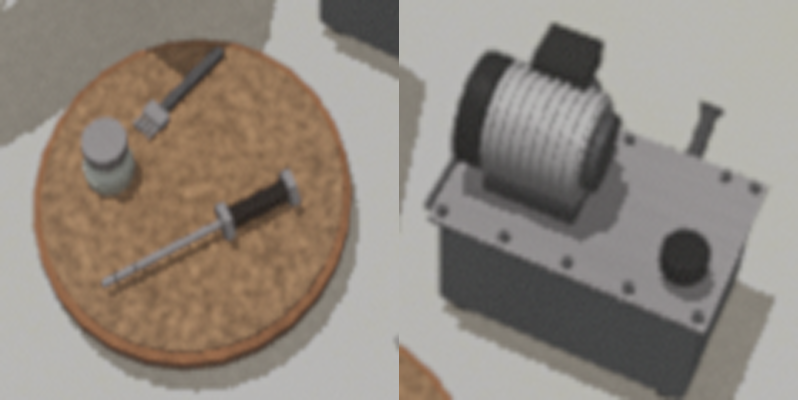

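Confirmed: black handle, two steel hexagons, two dark rings. The tube sits behind the tank with its mouth near (0.51, 0.22, 0.14). Before moving I'll check IK for the whole plan.

```bash
cat >> h.py <<'E'
def rot_for(axis,sgn=1,roll=0):
    """axis: rod x axis (tip->handle), tool y = -sgn*axis, tool z down-most, roll deg about axis"""
    a=np.array(axis,float);a/=np.linalg.norm(a)
    z=np.array([0,0,-1.]);z-=a*(z@a);z/=np.linalg.norm(z)
    if roll: z=cv2.Rodrigues(a*np.radians(roll))[0]@z
    y=-sgn*a; x=np.cross(y,z)
    return np.stack([x,y,z],1)
E
python3 - <<'E'
from h import *
q0=telemetry.get_q();print(telemetry.get_ee_rot())
ar=np.array([.2,.98,0]);ar/=np.linalg.norm(ar)
im,W=cloud("scene0")
# tank direction estimate: lid pixels
m=(abs(W[...,2]-.125)<.006)&(W[...,0]>.3)&(W[...,0]<.65)&(W[...,1]>-.1)&(W[...,1]<.25)
P=W[m][:,:2].astype(np.float32); print(m.sum(),cv2.minAreaRect(P), P.min(0),P.max(0))
for th in (70,80,90,100,110):
  h=np.array([np.cos(np.radians(th)),np.sin(np.radians(th)),0])
  t=h*np.cos(np.radians(35))+np.array([0,0,np.sin(np.radians(35))])
  M=np.array([.512,.215,.138])
  for s in (1,-1):
    out=[]
    for roll in(-20,0,20):
      R=rot_for(t,s,roll)
      for d in (.038,.2):
        q=solver.ik(M+t*d+R[:,2]*.019,R); out.append(None if q is None else np.round(q).astype(int).tolist())
    print(th,s,out)
for s in (1,-1):
  R=rot_for(ar,s); q=solver.ik([.57,-.21,.049],R); print(s,np.round(q))
E
```

```text
[[ 2.37510663e-01 -9.71384894e-01 -2.69254234e-04]
 [-9.71384116e-01 -2.37510813e-01  1.22962908e-03]
 [-1.25839390e-03 -3.05007307e-05 -9.99999208e-01]]
2593 ((0.49896520376205444, 0.10680317878723145), (0.25324440002441406, 0.19987010955810547), 25.698118209838867) [ 0.40253952 -0.03560784] [0.6499169  0.22311296]
70 1 [[18, 23, 126, 118, 14, -70], [30, 19, 112, 27, 11, 32], [10, 25, 117, 61, 35, -21], [22, 22, 104, 45, 37, 9], [6, 32, 106, 48, 58, -13], [17, 29, 94, 46, 62, 6]]
70 -1 [[18, 23, 126, 118, 14, 110], None, None, None, None, None]
80 1 [[14, 23, 125, 98, 21, -61], [29, 18, 114, 49, 16, 1], [9, 27, 114, 55, 41, -25], [22, 22, 104, 45, 43, 1], [7, 34, 103, 43, 64, -16], [18, 30, 93, 43, 68, 0]]
80 -1 [[14, 23, 125, 98, 21, 119], None, None, None, None, None]
90 1 [[11, 24, 123, 84, 28, -59], [27, 17, 115, 58, 23, -16], [8, 28, 112, 50, 48, -29], [22, 22, 104, 45, 49, -7], [8, 35, 99, 38, 69, -20], [19, 30, 93, 41, 73, -5]]
90 -1 [[11, 24, 123, 84, 28, 121], None, None, None, None, None]
100 1 [[9, 25, 121, 74, 35, -59], [25, 16, 116, 60, 30, -27], [8, 29, 109, 46, 53, -34], [22, 22, 104, 44, 54, -15], [9, 37, 96, 34, 74, -25], [21, 31, 92, 37, 77, -11]]
100 -1 [[9, 25, 121, 74, 35, 121], None, None, None, None, None]
110 1 [[7, 26, 118, 66, 41, -60], [23, 16, 117, 59, 37, -35], [8, 31, 106, 41, 59, -38], [22, 22, 104, 41, 60, -22], [11, 38, 94, 29, 79, -29], [22, 31, 92, 34, 82, -17]]
110 -1 [[7, 26, 118, 66, 41, 120], [23, 16, 117, 59, 37, 145], [8, 31, 106, 41, 59, 142], None, None, None]
1 [-21.  37. 101.  -0.  42. -10.]AttributeError: 'NoneType' object has no attribute 'rint'

The above exception was the direct cause of the following exception:

Traceback (most recent call last):
TypeError: loop of ufunc does not support argument 0 of type NoneType which has no callable rint method
```

```bash
python3 - <<'E'
from h import *
th=np.radians(112);c,s=np.cos(np.radians(35)),np.sin(np.radians(35))
t=np.array([np.cos(th)*c,np.sin(th)*c,s]);M=np.array([.511,.217,.138])
R=rot_for(t)
ctrl.movep(M+t*.06-R[:,2]*.07,R)
snap("wrist","w1");print(telemetry.get_time())
# look more along the tube
a=np.radians(25);ax=R[:,0]
for k in (35,28,20,10):
  R2=cv2.Rodrigues(ax*np.radians(-k))[0]@R
  if R2[:,2]@t>R[:,2]@t: R2=cv2.Rodrigues(ax*np.radians(k))[0]@R
  p=M+t*.12-R2[:,2]*.06
  if solver.ik(p,R2) is not None:
    ctrl.movep(p,R2);print(k);break
snap("wrist","w2");print(telemetry.get_time())
a=cv2.imread("pics/w1.png");b=cv2.imread("pics/w2.png")
cv2.imwrite("pics/w12.png",cv2.resize(np.hstack([a,b]),(800,300)))
E
```

```text
3.35
35
4.1667
```

View pics/w12.png

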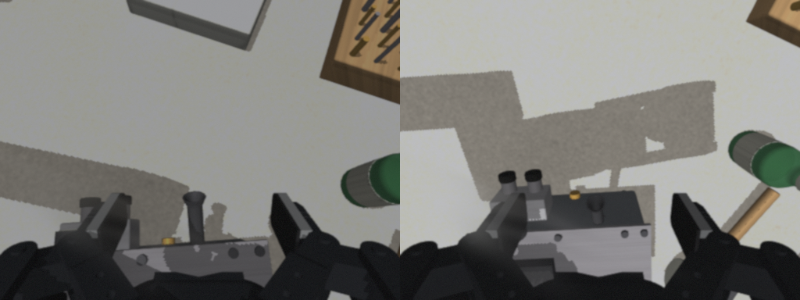

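```bash
python3 - <<'E'
from h import *
for n,(v0,v1,u0,u1) in {"w1":(235,325,210,310),"w2":(240,300,215,315)}.items():
    im,W=cloud(n); c=im[v0:v1,u0:u1]
    cv2.imwrite(f"pics/{n}c.png",cv2.resize(c[:,:,::-1],None,fx=7.8,fy=6.5 if n=="w1" else 7.8,interpolation=cv2.INTER_NEAREST))
E
```

```text
(no output)
```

View pics/w1c.png

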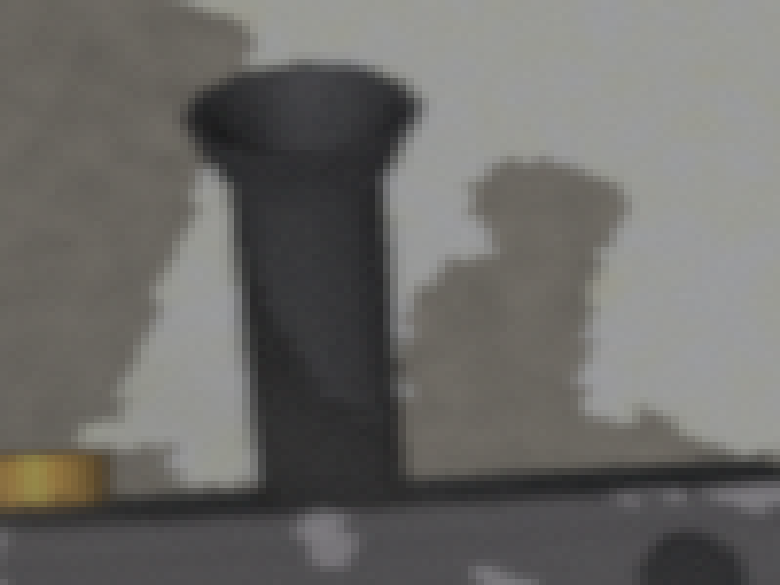

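View pics/w2c.png

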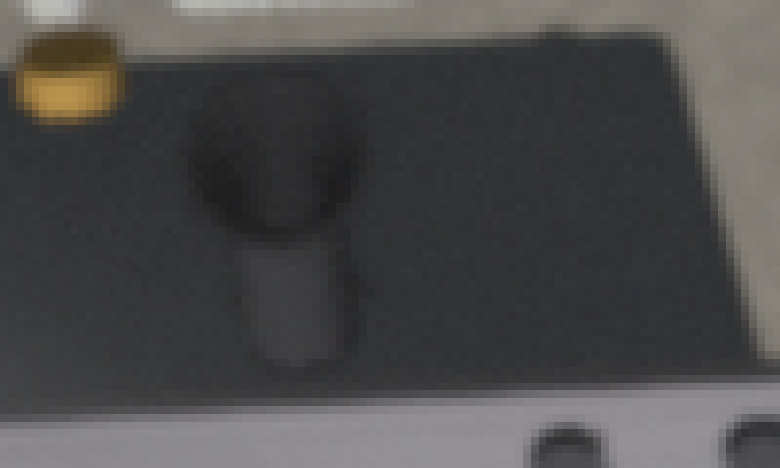

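```bash
python3 - <<'E'
from h import *
import numpy.linalg as L
rays=[]
for n,(u,v) in {"w1":(248.5,250.8),"w2":(250.0,259.6)}.items():
    z=np.load(f"pics/{n}.npz");fx,fy,cx,cy=z["k"];C=z["C"]
    d=C[:3,:3]@np.array([(u-cx)/fx,-(v-cy)/fy,-1]);d/=L.norm(d);o=C[:3,3]
    rays.append((o,d)); print(n,"at z=.138:",(o+d*(.138-o[2])/d[2]).round(4))
A=sum(np.eye(3)-np.outer(d,d) for o,d in rays);b=sum((np.eye(3)-np.outer(d,d))@o for o,d in rays)
print("tri",L.solve(A,b).round(4))
# tank direction
for n in("w1","w2","scene0"):
    im,W=cloud(n)
    for lab,lo,hi in(("lid",.121,.129),("face",.03,.118)):
        m=(W[...,2]>lo)&(W[...,2]<hi)&(abs(W[...,0]-.5)<.2)&(W[...,1]>-.1)&(W[...,1]<.26)
        if m.sum()<50: continue
        P=W[m][:,:2].astype(np.float32); print(n,lab,m.sum(),cv2.minAreaRect(P))
# tube surface, w1
im,W=cloud("w1"); T=W[262:292,238:262].reshape(-1,3)
M=np.array([.511,.217,.138])
print(np.nanpercentile(T,[5,50,95],axis=0).round(3))
# per-row centre of tube points
for v in range(258,294,4):
    r=W[v,225:275]; ok=(r[:,2]>.08); print(v,ok.sum(),r[ok].mean(0).round(4) if ok.any() else'')
E
```

```text
w1 at z=.138: [0.5007 0.2308 0.138 ]
w2 at z=.138: [0.501  0.2294 0.138 ]
tri [0.5007 0.2305 0.14  ]
w1 lid 7894 ((0.4940968155860901, 0.17879542708396912), (0.20034046471118927, 0.0867295190691948), 25.353595733642578)
w1 face 2289 ((0.4704605042934418, 0.18051987886428833), (0.2141164392232895, 0.05989798158407211), 3.8552567958831787)
w2 lid 9262 ((0.4799867868423462, 0.1617303341627121), (0.2623733878135681, 0.13261482119560242), 16.55647850036621)
w2 face 7054 ((0.46953967213630676, 0.19392690062522888), (0.22065146267414093, 0.0671020969748497), 24.152870178222656)
scene0 lid 2340 ((0.4997178316116333, 0.10592588782310486), (0.2522159218788147, 0.19685634970664978), 25.921789169311523)
scene0 face 1840 ((0.5139065980911255, 0.046559303998947144), (0.27268075942993164, 0.3699168264865875), 27.335588455200195)
[[0.495 0.202 0.001]
 [0.509 0.213 0.132]
 [0.518 0.224 0.143]]
258 26 [0.5031 0.2252 0.1436]
262 21 [0.5046 0.2226 0.1442]
266 20 [0.5059 0.2202 0.1394]
270 20 [0.507  0.2176 0.1366]
274 19 [0.5084 0.215  0.1348]
278 20 [0.5099 0.2124 0.1327]
282 20 [0.511  0.2096 0.1303]
286 20 [0.5121 0.2068 0.1277]
290 19 [0.5136 0.2041 0.1264]
```

```bash
python3 - <<'E'
from h import *
p=telemetry.get_tcp_pos();print(p)
ar=np.array([.2,.98,0]);R=rot_for(ar)
ctrl.movep([.56,.1,.40],R)
ctrl.movep([.568,-.235,.19],R)
snap("wrist","w3");print(telemetry.get_time())
E
```

```text
[0.474022   0.30702313 0.26601878]
6.7083
```

View pics/w3.png

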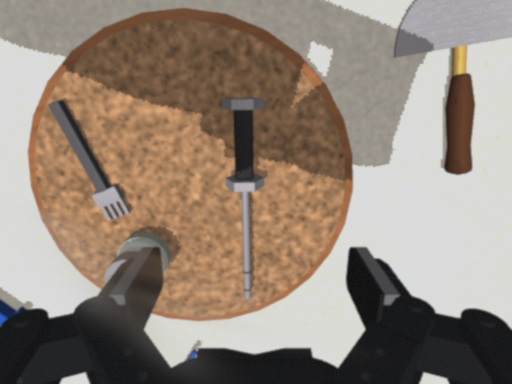

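The wrist view shows the rod nearly in line with the tool: end cap at (243,103), handle centre about (244,143), collar (245,184), tip (248,297). The dye jar is at (145,250) and the iron is on the left.

```bash
python3 - <<'E'
from h import *
z=np.load("pics/w3.npz");im=z["im"];fx,fy,cx,cy=z["k"];C=z["C"]
_,W=cloud("w3")
m=(im.max(2)<45); m[:105]=0;m[180:]=0;m[:,:225]=0;m[:,265:]=0
n,l,st,ce=cv2.connectedComponentsWithStats(m.astype(np.uint8)); i=1+st[1:,4].argmax(); print(st[i],ce[i])
P=W[l==i]; print("handle cloud",np.nanmedian(P,0),np.nanpercentile(P[:,2],[10,90]))
def at(u,v,h):
    d=C[:3,:3]@np.array([(u-cx)/fx,-(v-cy)/fy,-1]);o=C[:3,3];return o+d*(h-o[2])/d[2]
r=cv2.minAreaRect(np.argwhere(l==i)[:,::-1].astype(np.float32));print(r)
g=at(*r[0],.067);tip=at(248,297,.060);col=at(245.2,184,.068)
print("g",g,"tip",tip,"col",col, "len",np.linalg.norm((g-tip)[:2]))
a=(g-tip)[:2];print(np.degrees(np.arctan2(a[1],a[0])))
# shaft centre per row
h=im[:, :].astype(int)
pts=[]
for v in (200,220,240,260,280):
    rr=im[v,235:262].astype(int); s=np.where((rr.max(1)-rr.min(1))<25)[0]+235; print(v,s.min() if len(s) else'',s.max() if len(s) else'')
    if len(s): pts.append(at((s.min()+s.max())/2,v,.062))
pts=np.array(pts);f=np.polyfit(pts[:,1],pts[:,0],1);print("shaft slope",f,np.degrees(np.arctan2(1,f[0])), "x at g", np.polyval(f,g[1]))
E
```

```text
[234 111  19  62 994] [243.13782696 139.34909457]
handle cloud [ 0.56731958 -0.19846394  0.06895312] [0.06809658 0.06984384]
((243.4615478515625, 141.3076934814453), (61.129486083984375, 17.410297393798828), 88.15238952636719)
g [ 0.56722244 -0.20062208  0.067     ] tip [ 0.53816896 -0.35791238  0.06      ] col [ 0.56096412 -0.23737755  0.068     ] len 0.1599510691660726
79.5347114506647
200 242 249
220 242 249
240 243 249
260 243 250
280 244 250
shaft slope [0.19172261 0.6060788 ] 79.14680393006216 x at g 0.5676150085384682
```

```bash
python3 - <<'E'
from h import *
th=np.radians(79.3);a=np.array([np.cos(th),np.sin(th),0]);R=rot_for(a)
g=np.array([.5673,-.2003,0])-a*.006
ctrl.movep(g+[0,0,.13],R)
grip(0.55)
c=ctrl.move_l(g+[0,0,.0495],rate=.08,contact_N=6)
print("contact",c,telemetry.get_tcp_pos(),telemetry.get_force())
grip(0.0,70)
print("w",telemetry.get_grip_width(),telemetry.get_force(),telemetry.get_tcp_pos())
ctrl.move_l(g+[0,0,.075],rate=.05)
print(telemetry.get_force(),telemetry.get_time())
snap("wrist","w4")
E
```

```text
contact False [ 0.5666269  -0.20635759  0.05001039] [-0.24859819  0.03919477 -0.38713561]
w 0.16730305007973426 [-0.55397418  0.48446147  5.3514609 ] [ 0.56661819 -0.20641227  0.05023047]
[-0.18232061 -0.09737406 -0.69976911] 9.75
```

View pics/w4.png

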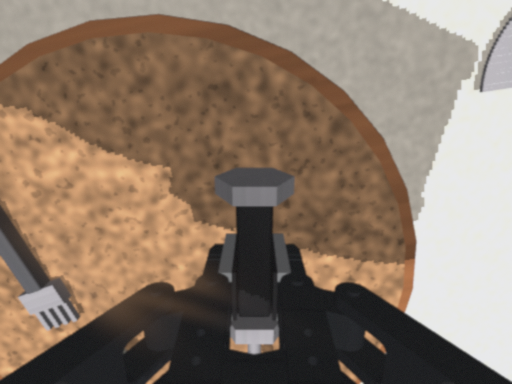

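```bash
cat >> h.py <<'E'
Mouth=np.array([.5008,.230,.1385]); TH=115.7
def ax(th,el):
    th,el=np.radians(th),np.radians(el);return np.array([np.cos(th)*np.cos(el),np.sin(th)*np.cos(el),np.sin(el)])
ROD=dict(y=-.006,z=-.0098)   # handle centre in tool frame
def tcp_for(collar,R,rod=ROD):
    "TCP so that collar face centre is at point"
    return np.array(collar)-R@np.array([0,rod["y"]+.038,rod["z"]])
E
python3 - <<'E'
from h import *
p=np.array(telemetry.get_tcp_pos())
R1=rot_for(ax(79.3,3)); ctrl.move_l(p+[0,0,.12],rate=.15,rot=R1)
ctrl.move_l([.54,-.06,.40],rate=.25,rot=rot_for(ax(95,20)))
ctrl.move_l([.48,.26,.42],rate=.25,rot=rot_for(ax(TH,35)))
t=ax(TH,35);R=rot_for(t)
ctrl.move_l(tcp_for(Mouth+t*.165,R),rate=.2)
print(telemetry.get_tcp_pos(),telemetry.get_time())
snap("wrist","w5");snap("scene","s5")
a=cv2.imread("pics/w5.png");b=cv2.imread("pics/s5.png")
cv2.imwrite("pics/ws5.png",cv2.resize(np.hstack([a,b]),(800,300)))
cv2.imwrite("pics/s5c.png",cv2.resize(b[60:210,250:450],(800,600),interpolation=cv2.INTER_CUBIC))
E
```

```text
[0.42920138 0.38033761 0.24430988] 14.625
```

View pics/ws5.png

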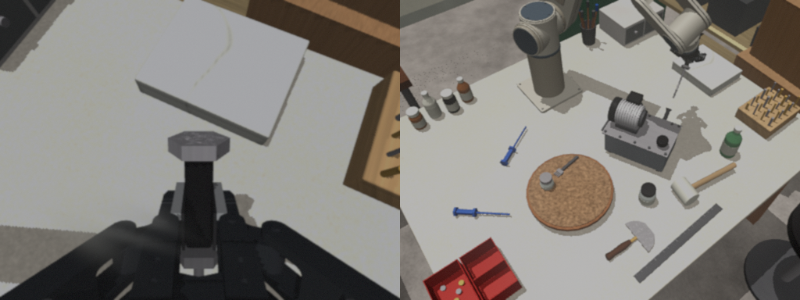

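View pics/s5c.png

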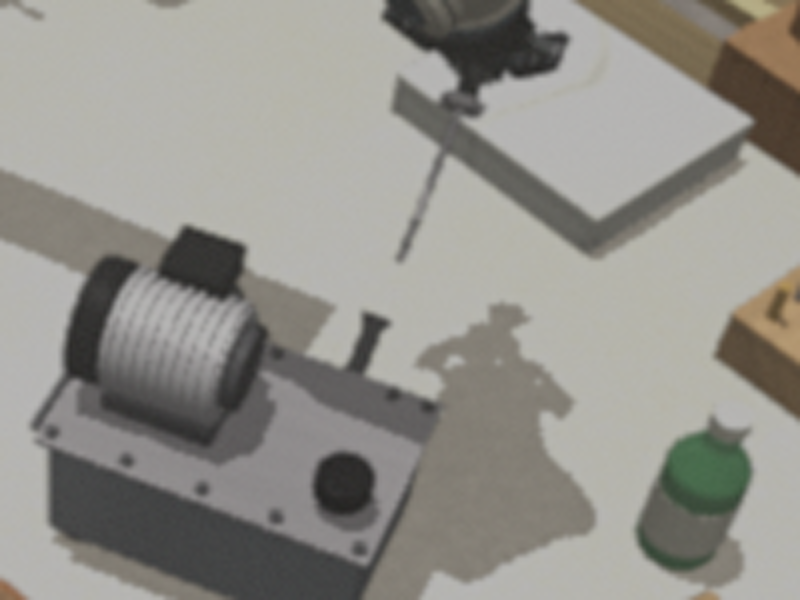

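```bash
cat >> h.py <<'E'
def proj(fn,P):
    z=np.load(f"pics/{fn}.npz");fx,fy,cx,cy=z["k"];C=z["C"]
    c=(np.array(P)-C[:3,3])@C[:3,:3]; return np.array([cx+fx*c[0]/-c[2],cy-fy*c[1]/-c[2]])
E
python3 - <<'E'
from h import *
p=np.array(telemetry.get_tcp_pos());R=np.array(telemetry.get_ee_rot())
t=ax(TH,35)
for n,P in dict(tip=p+R@[0,.152,-.0098],collar=p+R@[0,.032,-.0098],mouth=Mouth,base=Mouth-t*.06).items():
    print(n,((proj("s5",P)-[250,60])*4+1.5).round(1))
P=p+R@[0,-.044,-.0098]; print("endcap outer in wrist",proj("w5",P), "inner", proj("w5",p+R@[0,-.036,-.0098]))
a=cv2.imread("pics/w5.png")[150:360,180:330];cv2.imwrite("pics/w5c.png",cv2.resize(a,None,fx=2.8,fy=2.8))
b=cv2.imread("pics/s5.png")[80:160,320:380];cv2.imwrite("pics/s5d.png",cv2.resize(b,None,fx=7,fy=7,interpolation=cv2.INTER_NEAREST))
E
```

```text
tip [400.6 257. ]
collar [461.5 103.3]
mouth [376.9 314.4]
base [346.7 390.5]
endcap outer in wrist [254.45771935 168.88983045] inner [254.44523157 186.51534676]
```

View pics/w5c.png

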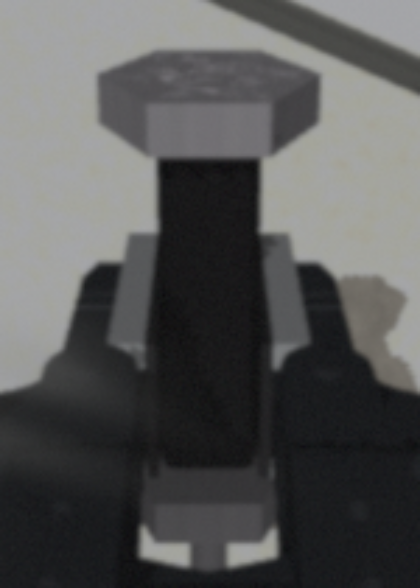

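View pics/s5d.png

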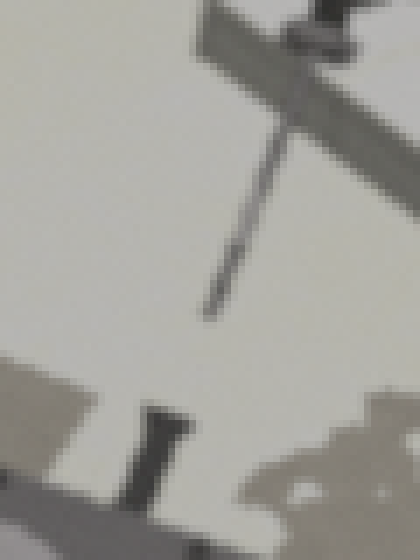

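```bash
python3 - <<'E'
from h import *
p=np.array(telemetry.get_tcp_pos());R=np.array(telemetry.get_ee_rot())
im,W=cloud("w5"); T=(W-p)@R
for v in range(166,322,4): print(v,(T[v,254]*1000).round(1),im[v,254], end=' | ' if v%8 else '\n')
print((T[190,225:285:3]*1000).round(1).tolist())
E
```

```text
166 [ -0.4  27.  278.6] [160 160 158] | 170 [ -0.2 -41.5  -2.2] [87 86 88] | 174 [ -0.2 -40.8  -6.6] [102  98 102] | 178 [ -0.2 -41.3 -14.7] [92 90 93] | 182 [ -0.2 -41.2 -20.1] [104 102 106] | 186 [ -0.2 -41.3 -25.7] [91 89 92] | 190 [ -0.2 -39.6 -25.5] [114 111 115] | 194 [ -0.2 -38.4 -26.8] [114 112 116] | 198 [ -0.2 -36.6 -26.4] [114 112 115] | 202 [ -0.2 -34.9 -26.2] [114 111 116] | 206 [ -0.2 -30.1 -18.2] [75 75 77] | 210 [ -0.2 -28.8 -19.6] [19 18 22] | 214 [ -0.2 -26.9 -19.3] [22 22 25] | 218 [ -0.2 -25.3 -19.7] [23 22 23] | 222 [ -0.2 -22.9 -18.6] [26 26 26] | 226 [ -0.2 -21.3 -19.1] [24 24 25] | 230 [ -0.2 -19.1 -18.4] [26 26 27] | 234 [ -0.2 -17.3 -18.5] [21 19 23] | 238 [ -0.2 -15.8 -19.4] [26 26 26] | 242 [ -0.2 -13.3 -18.4] [26 24 26] | 246 [ -0.2 -11.7 -19. ] [28 25 26] | 250 [ -0.2  -9.4 -18.5] [25 22 24] | 254 [ -0.2  -7.7 -18.8] [24 27 27] | 258 [ -0.2  -6.5 -20.1] [23 23 26] | 262 [ -0.2  -3.9 -19.1] [25 24 26] | 266 [ -0.2  -1.9 -19.2] [22 27 26] | 270 [ -0.2   0.5 -18.6] [21 19 23] | 274 [ -0.2   3.3 -17.5] [25 24 24] | 278 [ -0.2   4.  -19.6] [23 24 25] | 282 [ -0.2   6.5 -19. ] [26 25 26] | 286 [ -0.2   8.4 -19.4] [23 22 23] | 290 [ -0.2  11.2 -18.4] [18 18 17] | 294 [ -0.2  13.  -18.9] [23 21 24] | 298 [ -0.2  15.2 -18.9] [25 25 27] | 302 [ -0.2  17.4 -18.9] [23 22 25] | 306 [ -0.2  19.8 -18.6] [25 23 26] | 310 [ -0.2  22.2 -18.5] [25 26 27] | 314 [ -0.2  24.  -19.1] [26 26 26] | 318 [ -0.2  26.2 -19.2] [52 51 52] | [[-12.0, -37.8, -20.0], [-10.6, -38.5, -22.3], [-9.1, -39.6, -25.6], [-8.0, -39.7, -25.7], [-6.8, -39.8, -26.1], [-5.6, -40.2, -27.4], [-4.4, -40.0, -26.7], [-3.3, -39.8, -26.0], [-2.1, -39.9, -26.5], [-1.0, -39.7, -25.8], [0.2, -39.4, -24.9], [1.4, -39.5, -25.3], [2.5, -39.8, -26.2], [3.7, -40.0, -26.6], [4.9, -39.7, -25.9], [6.0, -39.9, -26.4], [7.2, -39.7, -25.9], [8.3, -39.9, -26.3], [9.7, -38.9, -23.4], [11.1, -38.4, -21.9]]
```

```bash
sed -i 's/ROD=dict.*/ROD=dict(y=-.0033,z=-.0105)/' h.py; python3 - <<'E'
from h import *
t=ax(TH,35);R=rot_for(t)
for d,cn in ((.113,5),(.085,6),(.04,8),(.010,8)):
    c=ctrl.move_l(tcp_for(Mouth+t*d,R),rate=.06,contact_N=cn)
    f=np.array(telemetry.get_force());print(d,c,"f_tool",(R.T@f).round(2),"pos in tube",((np.array(telemetry.get_tcp_pos())-tcp_for(Mouth,R))@t).round(4))
    if c: break
print(telemetry.get_time());snap("scene","s6")
b=cv2.imread("pics/s6.png");cv2.imwrite("pics/s6c.png",cv2.resize(b[60:210,250:450],(800,600),interpolation=cv2.INTER_CUBIC))
E
```

```text
0.113 False f_tool [0.62 0.23 0.86] pos in tube 0.1132
0.085 False f_tool [-0.53  0.63  0.75] pos in tube 0.0847
0.04 False f_tool [-0.21  0.96  1.08] pos in tube 0.0401
0.01 False f_tool [ 0.36 -0.02  0.56] pos in tube 0.0098
17.8667
```

View pics/s6c.png

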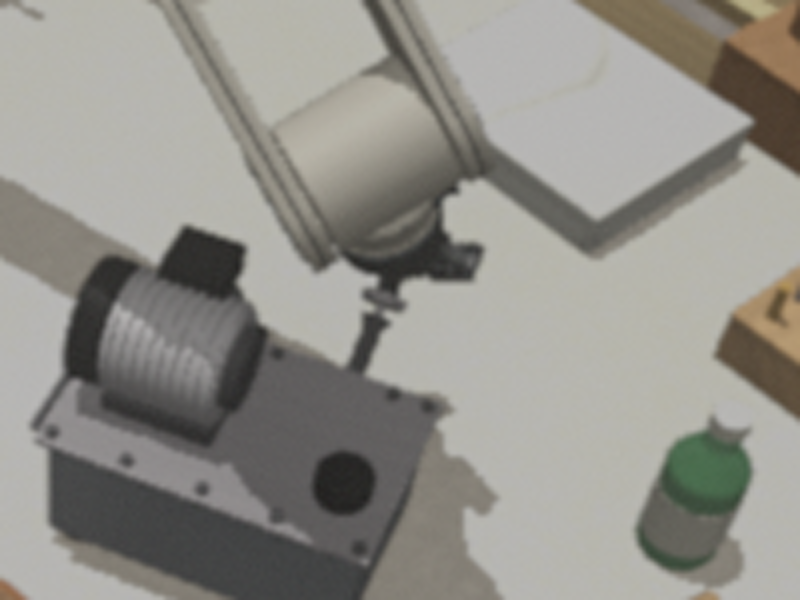

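The rod runs freely in the tube, and the collar at crop (385,300) is about 10 mm short of the rim at (376,318). Next I'll seat it with contact sensing.

```bash
python3 - <<'E'
from h import *
t=ax(TH,35);R=rot_for(t)
c=ctrl.move_l(tcp_for(Mouth-t*.008,R),rate=.025,contact_N=9)
ctrl.sleep(.2)
f=np.array(telemetry.get_force());print(c,"f_tool",(R.T@f).round(2),"pos",((np.array(telemetry.get_tcp_pos())-tcp_for(Mouth,R))@t).round(4),telemetry.get_grip_width())
print(telemetry.get_time());snap("scene","s7");snap("wrist","w7")
b=cv2.imread("pics/s7.png")[115:165,315:365];a=cv2.imread("pics/w7.png")
cv2.imwrite("pics/s7c.png",np.hstack([cv2.resize(b,(400,400),interpolation=cv2.INTER_CUBIC),cv2.resize(a[150:350,154:354],(400,400))]))
p=np.array(telemetry.get_tcp_pos());im,W=cloud("w7"); T=(W-p)@R
print((T[186:200:3,254]*1000).round(1).tolist())
E
```

```text
True f_tool [ 1.57 -3.79 -0.63] pos 0.0007 0.1635060397998032
18.6
[[-0.1, -41.5, -26.9], [-0.1, -40.1, -26.2], [-0.1, -38.7, -25.8], [-0.1, -37.7, -26.3], [-0.1, -36.1, -25.4]]
```

View pics/s7c.png

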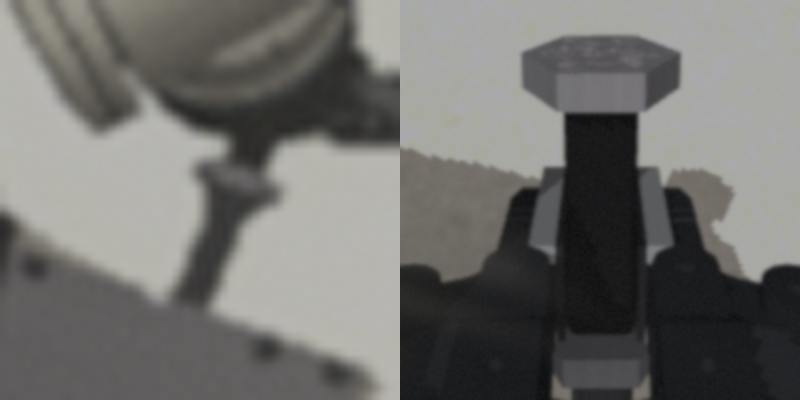

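The collar is on the rim, and the rod hasn't slipped in the grip. I'll press once more briefly to be sure it's seated, then draw the rod out along the tube.

```bash
python3 - <<'E'
from h import *
t=ax(TH,35);R=rot_for(t)
c=ctrl.move_l(np.array(telemetry.get_tcp_pos())-t*.003,rate=.015,contact_N=10)
f=np.array(telemetry.get_force());print(c,"f_tool",(R.T@f).round(2),"pos",((np.array(telemetry.get_tcp_pos())-tcp_for(Mouth,R))@t).round(4))
ctrl.sleep(.3)
f=np.array(telemetry.get_force());print("f_tool",(R.T@f).round(2))
for d in (.05,.115,.165):
    c=ctrl.move_l(tcp_for(Mouth+t*d,R),rate=.08,contact_N=15)
    f=np.array(telemetry.get_force());print(d,c,"f_tool",(R.T@f).round(2))
    if c: break
print(telemetry.get_time());snap("wrist","w8")
p=np.array(telemetry.get_tcp_pos());im,W=cloud("w8"); T=(W-p)@R
print((T[186:320:10,254]*1000).round(1).tolist())
E
```

```text
True f_tool [ 0.79 -3.26 -0.4 ] pos 0.0008
f_tool [-0.06 -0.8   0.13]
0.05 False f_tool [-0.52  0.3   0.99]
0.115 False f_tool [-0.12  1.34  2.11]
0.165 False f_tool [ 0.72  0.19 -0.04]
21.7083
[[-0.1, -41.3, -25.7], [-0.1, -37.1, -25.6], [-0.1, -30.3, -18.8], [-0.1, -26.2, -19.7], [-0.1, -21.2, -19.0], [-0.1, -16.5, -18.9], [-0.1, -11.7, -18.9], [-0.1, -7.0, -19.4], [-0.1, -2.0, -19.4], [-0.1, 2.6, -20.1], [-0.1, 8.4, -19.4], [-0.1, 14.6, -18.1], [-0.1, 19.5, -18.9], [-0.1, 24.8, -19.3]]
```

```bash
python3 - <<'E'
from h import *
p=np.array(telemetry.get_tcp_pos())
ctrl.move_l(p+[0,0,.06],rate=.12)
ctrl.move_l([.43,.38,.40],rate=.1,rot=rot_for(ax(TH,6)))
snap("wrist","w9");snap("scene","s9")
p=np.array(telemetry.get_tcp_pos());R=np.array(telemetry.get_ee_rot())
im,W=cloud("w9");T=(W-p)@R
Q=T[212:312,246:262].reshape(-1,3);Q=Q[abs(Q[:,2]+.019)<.004];f=np.polyfit(Q[:,1],Q[:,2],1);print("pitch in tool deg",np.degrees(np.arctan(f[0])),f[1]*1000)
f=np.array(telemetry.get_force());print(f,telemetry.get_time())
b=cv2.imread("pics/s9.png");cv2.imwrite("pics/s9c.png",cv2.resize(b[0:150,250:450],(800,600),interpolation=cv2.INTER_CUBIC))
for n,P in dict(tip=p+R@[0,.1547,-.0105],collar=p+R@[0,.0347,-.0105]).items(): print(n,((proj("s9",P)-[250,0])*4+1.5).round(1),P)
E
```

```text
pitch in tool deg 0.018342642623160703 -18.796284689657007
[-0.4091852  -1.04497872 -2.64507147] 23.6167
tip [443.9 264.6] [0.49698948 0.23970661 0.39321415]
collar [507.8 143.5] [0.44534372 0.34729395 0.40577117]
```

View pics/s9c.png

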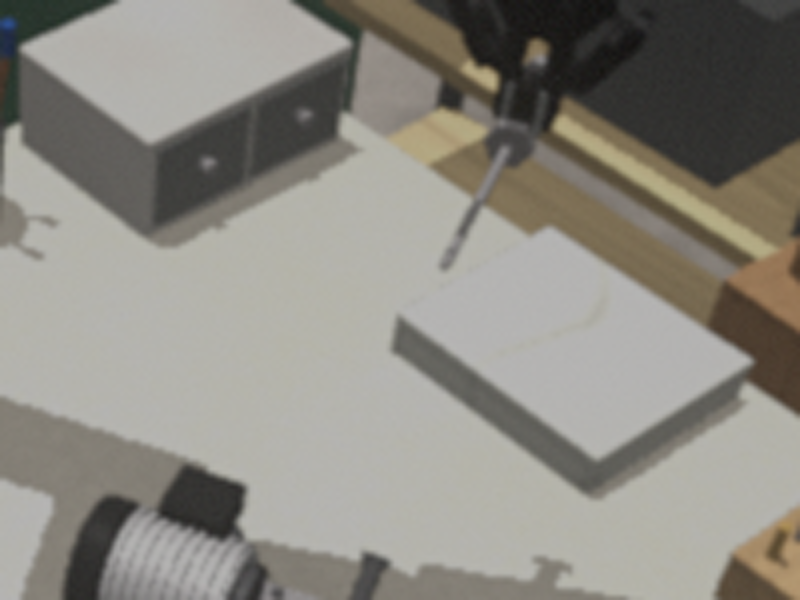

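The rod matches the model: its measured tip at crop (445,266) against a predicted (444,265), with no pitch in the grip. Now I'll bring it level, keeping the tip about 1° low so it never rises above the handle.

```bash
python3 - <<'E'
from h import *
ctrl.move_l([.43,.38,.40],rate=.05,rot=rot_for(ax(TH,1.0)))
ctrl.sleep(.5)
snap("wrist","w10");snap("scene","s10")
p=np.array(telemetry.get_tcp_pos());R=np.array(telemetry.get_ee_rot())
im,W=cloud("w10");T=(W-p)@R
Q=T[212:312,246:262].reshape(-1,3);Q=Q[abs(Q[:,2]+.019)<.004];f=np.polyfit(Q[:,1],Q[:,2],1);print("pitch in tool deg",np.degrees(np.arctan(f[0])))
print("rod el deg",np.degrees(np.arcsin(-R[2,1])),p,np.abs(telemetry.get_qvel()).max(),telemetry.get_grip_width(),telemetry.get_time())
P=p+R@[0,.1547,-.0105];print((proj("s10",P)-[0,0]).round(1),P)
# turntable things, before vs after
_,A=cloud("scene0");i,B=cloud("s10")
for u,v in [(187,232),(318,247),(425,183),(365,243)]: print(A[v,u].round(3),B[v,u].round(3))
E
```

```text
pitch in tool deg 0.19874282594426848
rod el deg 1.0091562137664882 [0.43003714 0.37995761 0.40005163] 0.028746197559224397 0.16772057513934951 24.4667
[361.9  60.9] [0.49718186 0.24041015 0.4078254 ]
[ 0.465 -0.302  0.097] [ 0.462 -0.301  0.093]
[ 0.705 -0.048  0.076] [ 0.704 -0.047  0.074]
[0.741 0.328 0.09 ] [0.742 0.325 0.093]
[0.768 0.066 0.062] [0.767 0.068 0.059]
```

View pics/s10.png

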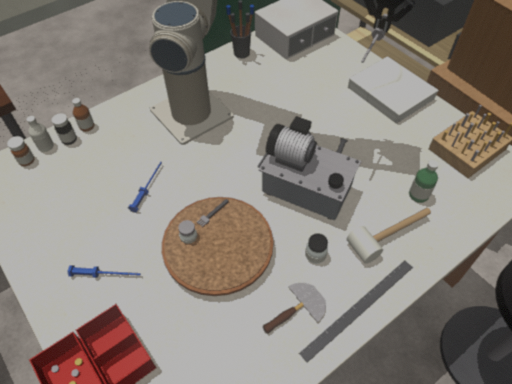

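The jar at (187,232), the iron at (213,212) and everything on the bench are where they were. The rod is held level and clear at (378,40), so I'm handing in.

```bash
python3 -c "
from h import *
close_job(); print(telemetry.get_time())"
```

```text
the job is handed in; nothing more can be done
the job is handed in; nothing more can be done
```

The oil check is done and handed in at about 24.5 s of the 61 s allowed. I lifted the black-handled gauge rod off the turntable, pushed it down the gauge tube until its collar stopped on the rim, and drew it straight out again. It is now held still at about 0.40 m above the bench, clear of everything.

- **Seating:** two pushes stopped at the same depth, 0.7–0.8 mm from where I had placed the rim, each on a 9–10 N contact trigger. The picture shows no gap between collar and rim. The second push had eased to about 0.8 N of steady push 0.3 s later, just before I drew the rod out.
- **Final pose:** the rod is level to about 1°, with the tip kept slightly low. It has not slipped in the grip; two readings put its tilt in the grip at 0.02° and 0.2°.
- **Surroundings:** the dye jar, cement jar, finish bottle and mallet read within about 4 mm of their start positions, which is depth noise. In the last picture the pricking iron and round knife look unmoved.
- **Forces:** no reading I took during the moves passed about 6 N. The highest was when the fingertips pressed the cork with about 5 N during the grasp.

No check failed.

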